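Vent and open the misting tank

TASK

Open the florist's misting tank: turn its cap counter-clockwise to the first stop and hold it gently against the stop for a second to vent, without pressing it down; then press it down, turn it on past the stop to the release notch, lift it off and set it down gently, upright, in the metal tray. Do not force the cap against the stop or ram it down, and leave the potted plant, bottle, ribbon ring and snips where they are.

Things in the scene. Friction and masses are not known exactly. Their poses are not given: they have to be found in the camera images.
- tank: Fixed green steel misting tank, 180 mm across, shoulder 120 mm high; origin under its centre, z up; a brass tap sticks out 24 mm at its +y side. Cap angle = yaw of the cap's x axis from the tank's x axis, counter-clockwise from above; the cap is alike after a half turn. Tight end at -0.1 rad; the cap starts within -0.07 to 0.05
- neck (a point): Centre of the tank's mouth, 132 mm above the bench, on the cap's turning axis. A hidden tooth, 4.5 mm deep, under each ledge is the first stop: the cap meets it somewhere from 0.20 to 0.47 rad of cap angle, different each time, felt only as a rise in turning moment. Pressed down 4.5 mm or more the cap passes under it, and is past it before 0.90 rad
- collar (a point): Centre of the steel collar's top face, 145 mm above the bench. The collar is 92 mm across; its inward ledges (5 mm thick, inner radius 28.5 mm) hold down the cap's two ears
- notch (a point): Red paint mark on the collar's top, 43.5 mm from the axis, at 1.2 rad of cap angle, in the middle of a gap in the ledges (another is opposite). With the ears in the gaps, cap angle 1.05 to 1.35 rad, the cap lifts straight out. An end wall blocks turning at 1.4 rad
- cap_knob (a point): Point on the axis of the loose cap (0.10 to 0.20 kg), 44 mm above its underside, at the height to grip the round black knob (47 mm across, 8 to 58 mm above the underside): fingertips 19 mm lower clear the collar even with the cap pressed. An orange bar on top lies along the cap's x axis; z up
- cap_base (a point): Centre of the cap's flat underside, at the neck point at the start. Two orange ears lie along its x axis: 76 mm tip to tip, 10 mm wide, 8 mm thick. A spring seal pushes the cap up against the ledges with 6 N, 0.7 N more per mm pressed, solid at 7 mm. Turning unpressed meets up to 0.15 N m of friction; the stop is slightly springy (6 N m per rad): 0.1 to 0.2 N m more is plenty, 0.4 is forcing
- tray: Loose square aluminium tray, 160 x 160 mm, wall 4 mm thick and 18 mm high, floor 4 mm thick, 0.9 kg; origin at the centre of its underside, on the bench
- pot: Terracotta pot with a plant, 108 mm across, pot 100 mm tall, plant to about 200 mm; origin under its centre. Leave alone
- water: Water bottle, 64 mm across, 190 mm tall; origin under its centre. Leave alone
- ribbon: Red ribbon ring, 90 mm across, 30 mm tall; origin under its centre. Leave alone
- snips: Red-handled snips lying flat, about 160 mm long, 13 mm high, along their x axis; origin under the pivot. Leave alone
Not all that is in view belongs to the job. Several things look just like the tray: the one meant starts farthest to the robot's right. There is more than one size of the part that bears cap_knob; the job needs the larger.

How it is judged (in metres and radians):
On the way, in this order (a step that is already met when the one before it is completed fails the run):
1. the cap is held against the first stop, not pressed down by more than 2 mm (contact force between cap and stop above 0.5 N and z of cap_base in the frame of neck above -0.002 m), for 0.6 s.
2. the cap is off: lifted more than 20 mm out of the collar (z of cap_base in the frame of neck above 0.02 m), for 0.1 s.
At the end, for the whole second after the job is handed in: The cap stands upright (within 0.1 rad) on the floor of the flat-lying tray, its centre within 60 mm of the tray's centre, at rest and released (horizontal distance between cap_base and tray below 0.06 m and height (world z) of cap_base below 0.009 m and angle between cap_base's own z axis and vertical below 0.1 rad and linear speed of cap below 0.02 m/s and angle between tray's own z axis and vertical below 0.05 rad); the robot touches nothing.
It fails at once if the cap is forced against the stop (over 12 N) (contact force between cap and stop above 12 N).
It fails at once if the cap is rammed down on the seal (over 28 N) (contact force between cap and seal above 28 N).
It fails at once if the cap is slammed into the tray (over 40 N) (contact force between cap and tray above 40 N).
It fails at once if the cap comes down into the tray faster than 0.4 m/s (dropped or thrown) (linear speed of cap above 0.4 m/s and height (world z) of cap_base below 0.04 m and horizontal distance between cap_base and tray below 0.1 m).
It fails at once if a bystander is moved by more than 20 mm (distance of any of pot, water, ribbon, snips from where it was at the start of the episode above 0.02 m).
It also fails if it takes over 69 s, if anything falls off the work surface, if the arm or the gripper's body presses on something with over 40 N, if the wrist force passes 120 N, or if a joint passes its speed limit or range.

ROBOT

A 7-joint arm with a two-finger parallel gripper is mounted at the origin on the work surface. World frame = base frame: x ahead of the robot, y to its left, z up, the work surface at z = 0. Lengths are in mm, angles in rad, forces in N, time in s.
With the tool pointing down it reaches from about 350 to 900 mm from the base axis. Payload 8.1 kg.
Tool frame: the origin (TCP) lies at the very end of the fingers, on their centre line; the grasp point (between the pads) lies 19 mm behind it (bot.grip_point_offset is the distance from the TCP to the grasp point, in mm); z points along the fingers, y is the line along which they close (so a half turn about z gives the same grasp; the last joint's range is limited). The gripper opens to 92 mm and grips with 3 to 60 N. Pads are 19 mm wide; open, the fingers measure 130 mm over their backs; the gripper's body (75 mm by 190 mm) begins 47 mm behind the grasp point.
Start: joints at [-1.258, 0.434, 0.025, 1.573, -0.012, 1.134, -0.075], TCP at [252.479, 571.748, 226.742] pointing down, gripper open.
Joint ranges: [-2.62, 2.62], [-0.44, 2.09], [-1.27, 1.32], [0.08, 2.57], [-1.32, 4.46], [0.12, 2], [-2.74, 2.74]. Speed limits (rad/s): [2.22, 2.22, 3.01, 3.01, 3.14, 3.14, 3.14].

INTERFACE

Orientations are given as [roll, pitch, yaw] about the fixed x, y, z axes, in that order (R = Rz(yaw) Ry(pitch) Rx(roll)).
In Python, from rig import bot gives the robot as it stands.
- The arm moves only by the tool step_arm, never from a script. Its argument "rows" is a list of rows, each a list of 6 numbers: the shift along the tool's x, y, z in units of 25 mm (1.0 is 25 mm), then the turn, a rotation vector about the tool's x, y, z in units of 5 degrees (1.0 is 5 degrees). A call has exactly 8 rows; each row shifts and turns the commanded pose from where the row before left it, along the tool's axes as they then stand; what a row does not reach is not made up. A row lasts 1/8 s, in which the tool goes at most 62.5 mm and 10.7 degrees, less where a joint would pass 70% of its speed; a pose out of reach is approached as far as the arm can. A call is refused whole if a number of a shift passes 1 or a number of a turn 1, either way. A call with a gripper value outside its range is refused whole. "hand" is the gripper command: -1 is fully open, 1 is shut, values between are in proportion, set as the call begins (left out, the last holds). The fingers move at their own pace and stop on an object; "squeeze" is the grip in N (left out, the last holds). Time passes only in rows, so rows that do not move let the fingers close, or fill a call up. It gives the time, the measured TCP pose, the force, the opening and the grip force at its end, in the units of the state.
- bot.read_state(): the state, without advancing time (a new reading comes with each control period).
- bot.capture(name): name is "side" or "top"; returns (picture, depth): 420x560x3 uint8, red, green, blue; 420x560 float32, mm along the optical axis (not along the pixel's ray), 0 where there is no reading.
- bot.camera_params(name): a dict with "fx", "fy", "cx", "cy" (pixels), "extrinsics" (4x4, takes a point from world to camera coordinates). Camera axes: x right, y down, z forward; pixel columns grow to the right and rows downward; lengths in mm; the calibration is good to about 2 mm. A picture is of the moment at which its call begins. camera_params takes no time and is no camera call.
- bot.finish_job(): hands the job in; it is judged then, once.
The state is a dict: "time_s": time; "q": joint angles; "qvel": joint speeds; "tau": joint torques, N m; "ee_pos": TCP position; "tool_rot": TCP orientation; "wrist_force": force on the tool from outside, world axes, zero at the start; "moment": the same for the moment, N m; "finger_gap": opening from 0.0 (shut) to 1.0 (fully open); "finger_force": force on a finger pad.
Only numpy, scipy, OpenCV 4.12 (cv2) and the standard library are available. Lean on these libraries where they do the work, as an engineer would, in place of code of your own. Each camera call takes 0.05 s, during which the arm holds its last target. There are 200 camera calls.

## Working session

There is one attempt and no reset: what is moved stays moved. The work goes in short steps, Python scripts to look and compute and a tool call to move; the robot and the scene stay as the last step left them, time stands still between calls to the robot, and variables do not carry over. Pictures are saved under pics/ and viewed, at most 10 in all, crops included, and the job is handed in when it is done.

Besides the shell and the picture viewer there is one more tool, called by a JSON object that holds its "name" and its "arguments", one argument or row to a line. step_arm: Moves the arm, as the interface text tells. Its arguments: {"type":"object","properties":{"rows":{"type":"array"},"hand":{"type":"number"},"squeeze":{"type":"number"}},"required":["rows"]}

```bash
mkdir -p pics; ls
python3 - <<'E'
from rig import bot
import cv2,numpy as np
for n in("side","top"):
    p,d=bot.capture(n); cv2.imwrite(f"pics/{n}0.png",p[:,:,::-1]); np.savez(f"{n}0.npz",p=p,d=d)
    print(bot.camera_params(n))
print(bot.read_state())
E
```

```text
pics
{'fx': 483.979688489389, 'fy': 483.979688489389, 'cx': 273.4821873012555, 'cy': 206.29084151556538, 'extrinsics': array([[ 9.22057596e-01, -3.86910471e-01,  1.04918152e-02,
        -4.77132386e+02],
       [-2.19259225e-01, -5.44477182e-01, -8.09611012e-01,
         2.39776282e+02],
       [ 3.18959531e-01,  7.44207556e-01, -5.86873011e-01,
         9.86983491e+02],
       [ 0.00000000e+00,  0.00000000e+00,  0.00000000e+00,
         1.00000000e+00]])}
{'fx': 442.91865174038105, 'fy': 442.91865174038105, 'cx': 277.69415252543484, 'cy': 210.57850678897316, 'extrinsics': array([[-1.37268578e-02, -9.99867064e-01, -8.79931965e-03,
         4.10267420e+01],
       [-9.92776444e-01,  1.46774552e-02, -1.19077728e-01,
         5.27153086e+02],
       [ 1.19191050e-01,  7.10119423e-03, -9.92845943e-01,
         1.19349178e+03],
       [ 0.00000000e+00,  0.00000000e+00,  0.00000000e+00,
         1.00000000e+00]])}
{'time_s': 0.1, 'q': array([-1.25762904,  0.4351571 ,  0.0249734 ,  1.57398635, -0.01162415,
        1.13398421, -0.07509286]), 'qvel': array([ 0.00168857, -0.00156088, -0.00072708, -0.00179394,  0.00185621,
       -0.0006469 , -0.00073446]), 'tau': array([ 3.82001876e-03, -6.69129109e+01,  9.88236666e-01, -3.15143037e+01,
       -6.05266658e-02,  3.75070749e-02,  6.22945322e-05]), 'ee_pos': array([252.29290874, 571.32996863, 226.02871802]), 'tool_rot': array([-3.14020680e+00,  1.05159693e-04,  2.72575332e+00]), 'wrist_force': array([0.18201781, 0.47348727, 0.2364384 ]), 'moment': array([ 0.02315559, -0.00493965, -0.03446293]), 'finger_force': 0.0, 'finger_gap': 1.0027053774344235}
```

View pics/top0.png

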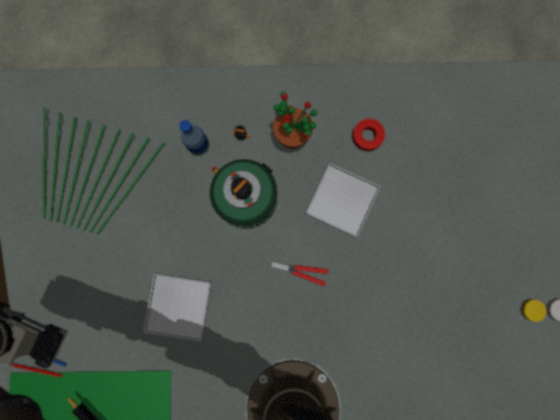

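View pics/side0.png

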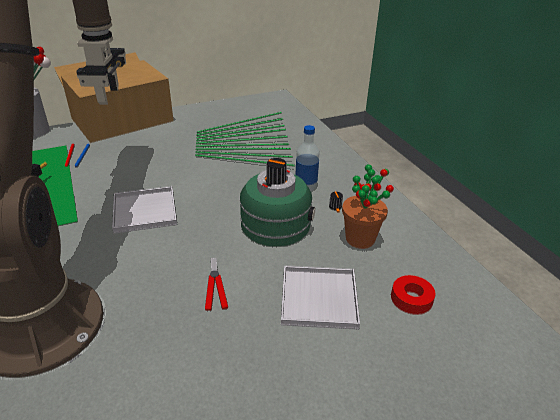

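The top view shows the tank near (243,190) with its cap at (241,187), the target tray (right one) at (343,200), snips at (300,271), bottle at (193,138), pot at (292,128) and ribbon at (369,135). A small decoy cap sits at (240,132). Next I'll zoom in on the cap and measure.

```bash
cat > h.py <<'E'
import numpy as np,cv2
from rig import bot
def world(n,u,v,d):
    c=bot.camera_params(n); E=c["extrinsics"]
    u,v,d=map(np.asarray,(u,v,d))
    P=np.stack([(u-c["cx"])/c["fx"]*d,(v-c["cy"])/c["fy"]*d,d],-1)
    return (P-E[:3,3])@E[:3,:3]
def cloud(n,d):
    v,u=np.mgrid[:d.shape[0],:d.shape[1]]
    return world(n,u,v,d)
E
python3 - <<'E'
from h import *
out=[]
for n,(x0,y0,w,h) in dict(top=(200,150,90,90),side=(230,145,90,90)).items():
    z=np.load(n+"0.npz"); p=z["p"]; W=cloud(n,z["d"])
    c=cv2.resize(p[y0:y0+h,x0:x0+w],(400,400),interpolation=cv2.INTER_CUBIC); out.append(c)
    for nm,(a,b) in dict(top=dict(tank=(243,190),tray=(343,200),tray2=(178,306)),side=dict(tank=(276,205),tray=(320,296))).items().__iter__().__next__() and [] or []: pass
    ok=z["d"]>0
    reg=ok&(np.hypot(W[...,0]-560,W[...,1]-90)<150)
    for zl,zh in ((60,115),(140,149),(183,196),(186,200)):
        m=reg&(W[...,2]>zl)&(W[...,2]<zh)
        q=W[m]
        if len(q)>5:
            (cx,cy),r=cv2.minEnclosingCircle(q[:,:2].astype(np.float32)); print(n,zl,zh,len(q),q.mean(0).round(1),"circ",round(cx,1),round(cy,1),round(r,1))
    hsv=cv2.cvtColor(p,cv2.COLOR_RGB2HSV)
    for nm,m in dict(orange=(hsv[...,0]>8)&(hsv[...,0]<22)&(hsv[...,1]>120)&(hsv[...,2]>80),red=((hsv[...,0]<6)|(hsv[...,0]>174))&(hsv[...,1]>120)&(hsv[...,2]>60)).items():
        k,l,s,ce=cv2.connectedComponentsWithStats((m&reg).astype(np.uint8))
        for i in range(1,k):
            if s[i,4]>2: print(n,nm,s[i,4],ce[i].round(1),np.median(W[l==i],0).round(1))
z=np.load("top0.npz");W=cloud("top",z["d"])
hsv=cv2.cvtColor(z["p"],cv2.COLOR_RGB2HSV)
m=((hsv[...,1]<40)&(hsv[...,2]>120)).astype(np.uint8)
k,l,s,ce=cv2.connectedComponentsWithStats(m)
for i in range(1,k):
    if s[i,4]>800:
        q=W[l==i]; print(s[i],ce[i].round(1),q.mean(0).round(1),cv2.minAreaRect(q[:,:2].astype(np.float32)))
for nm,(u,v) in dict(tank=(243,187),knob=(241,187),bottle=(186,128),pot=(292,128),tray=(343,200)).items(): print(nm,W[v,u].round(1))
cv2.imwrite("pics/z0.png",np.hstack(out)[:,:,::-1])
E
```

```text
top 60 115 940 [557.5 114.4 101.3] circ 578.5 133.1 101.7
top 140 149 574 [569.8 123.7 144.6] circ 571.1 124.0 46.8
top 183 196 294 [570.1 123.4 189.9] circ 570.4 124.1 24.0
top 186 200 283 [570.3 123.6 190.1] circ 570.4 124.1 24.0
top orange 17 [215. 170.] [638.7 203.7  57. ]
top orange 58 [239.6 185.5] [571.5 124.1 190.9]
top orange 5 [234.8 196.2] [553.5 140.6 139.8]
top red 5 [212.8 167.8] [641.7 206.9  71.7]
top red 10 [233.5 174. ] [609.  143.6 146.1]
top red 10 [249.9 203.8] [531.9 102.2 145.9]
side 60 115 1675 [549.5  61.   90.6] circ 572.4 111.3 94.0
side 140 149 387 [568.1 107.8 143.7] circ 571.8 120.1 48.5
side 183 196 188 [571.2 117.4 188.2] circ 572.9 118.8 25.5
side 186 200 165 [571.6 119.  188.7] circ 572.1 119.1 24.9
side orange 40 [276.4 161.4] [574.9 122.8 190.1]
side orange 6 [265.3 178.2] [551.8 137.7 139.6]
side orange 3 [285.7 180.7] [593.6 109.3 139.3]
side red 7 [287.7 171. ] [612.1 137.  144.8]
side red 13 [264.5 185.2] [535.5 103.4 144.4]
[ 307  166   70   70 2880] [341.6 200.3] [ 557.7 -147.5    5.2] ((487.7696838378906, -112.73188781738281), (153.55422973632812, 311.66058349609375), 63.88011169433594)
[ 151  275   59   50 2187] [180.4 298.3] [291.  304.7  12. ] ((295.8457336425781, 203.52230834960938), (143.96466064453125, 369.4333801269531), 4.357541561126709)
tank [567.5 115.7 189.7]
knob [567.7 120.6 189. ]
bottle [717.8 256.1 187.8]
pot [740.6  -8.2 101.2]
tray [ 558.6 -151.9    2.7]
```

View pics/z0.png

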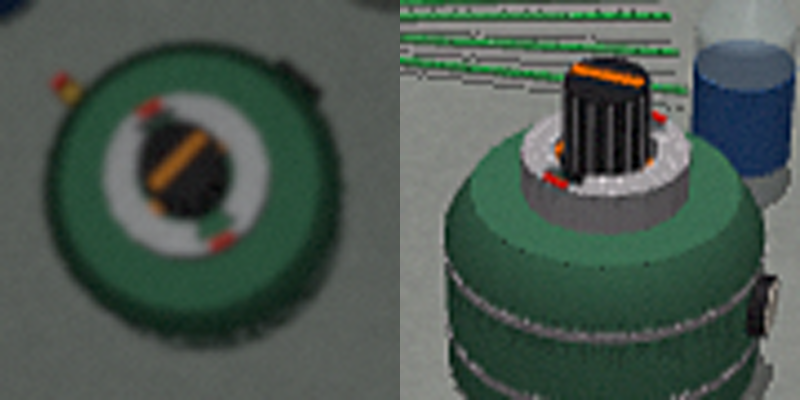

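The zoom shows the cap ears and bar at about -0.6 to -0.7 rad yaw. The red notch marks lie along about 0.45 rad, and the tap sits at about 0.88 rad, so the tank yaw is about -0.7. The cap axis is at about (571.5, 122). I'll travel there at the current height.

{"name": "step_arm", "arguments": {
  "rows": [
    [-1,-0.6,0,0,0,0],
    [-1,-0.6,0,0,0,0],
    [-1,-0.6,0,0,0,0],
    [-1,-0.6,0,0,0,0],
    [-1,-0.6,0,0,0,0],
    [-1,-0.6,0,0,0,0],
    [-1,-0.6,0,0,0,0],
    [-1,-0.6,0,0,0,0]
  ],
  "hand": -1,
  "squeeze": 30
}}

```text
time_s: 1.1
ee_pos: [387.3, 380.1, 226.4]
tool_rot: [-3.141, -0.0, 2.726]
wrist_force: [-0.5, -0.5, -0.1]
finger_gap: 0.995
finger_force: 0.0
```

{"name": "step_arm", "arguments": {
  "rows": [
    [-1,-0.6,0,0,0,0],
    [-1,-0.6,0,0,0,0],
    [-1,-0.6,0,0,0,0],
    [-1,-0.6,0,0,0,0],
    [-1,-0.6,0,0,0,0],
    [-1,-0.6,0,0,0,0],
    [-1,-0.6,0,0,0,0],
    [-1,-0.6,0,0,0,0]
  ]
}}

```text
time_s: 2.1
ee_pos: [521.6, 189.7, 226.4]
tool_rot: [-3.141, -0.0, 2.726]
wrist_force: [0.3, 0.8, 0.2]
finger_gap: 1.003
finger_force: 0.0
```

{"name": "step_arm", "arguments": {
  "rows": [
    [-1,-0.6,0,0,0,0],
    [-1,-0.6,0,0,0,0],
    [-0.9,-0.5,0,0,0,0],
    [0,0,0,0,0,1],
    [0,0,0,0,0,1],
    [0,0,0,0,0,1],
    [0,0,0,0,0,1],
    [0,0,0,0,0,1]
  ]
}}

```text
time_s: 3.1
ee_pos: [570.2, 122.4, 226.3]
tool_rot: [-3.141, -0.0, 2.287]
wrist_force: [0.3, 0.0, -1.0]
finger_gap: 1.001
finger_force: 0.0
```

{"name": "step_arm", "arguments": {
  "rows": [
    [0,0,0,0,0,1],
    [0,0,0,0,0,1],
    [0,0,0,0,0,1],
    [0,0,0,0,0,1],
    [0,0,0,0,0,1],
    [0,0,0,0,0,1],
    [0,0,0,0,0,1],
    [0,0,0,0,0,0]
  ]
}}

```text
time_s: 4.1
ee_pos: [570.3, 122.5, 226.4]
tool_rot: [-3.141, 0.0, 1.679]
wrist_force: [-1.1, 0.1, -0.3]
finger_gap: 1.002
finger_force: 0.0
```

Run:
```python
from h import *
s=bot.read_state()
for k in("time_s","q","ee_pos","tool_rot","wrist_force","moment"):print(k,np.round(s[k],3))
y=s["tool_rot"][2];d=np.array([571.5,122])-s["ee_pos"][:2]
print("tool xy",(d@[np.cos(y),np.sin(y)])/25,(d@[np.sin(y),-np.cos(y)])/25)
p,d=bot.capture("side"); cv2.imwrite("pics/s1.png",cv2.resize(p[60:240,180:400],(733,600))[:,:,::-1])
```

```text
time_s 4.1
q [-0.628  0.382  0.45   1.705 -0.183  1.097 -0.014]
ee_pos [570.292 122.47  226.379]
tool_rot [-3.141  0.     1.679]
wrist_force [-1.114  0.056 -0.326]
moment [-0.118  0.067  0.004]
tool xy -0.023926184857141982 0.04601545318118734
```

View pics/s1.png

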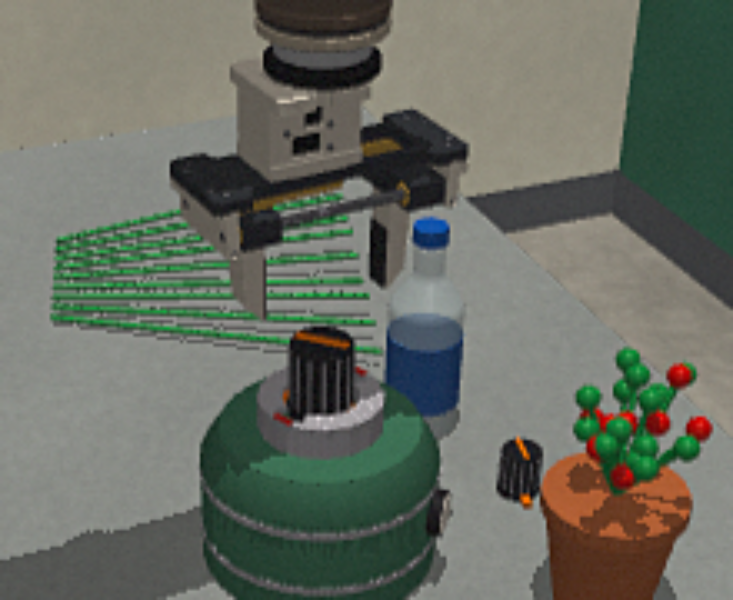

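The tool is centred above the large cap's knob. The small decoy cap is at (520,470) in this crop, well away. I'll descend and grip.

{"name": "step_arm", "arguments": {
  "rows": [
    [0,0.05,0.4,0,0,0],
    [0,0,0.4,0,0,0],
    [0,0,0.4,0,0,0],
    [0,0,0.4,0,0,0],
    [0,0,0.4,0,0,0],
    [0,0,0.4,0,0,0],
    [0,0,0.3,0,0,0],
    [0,0,0.1,0,0,0]
  ]
}}

```text
time_s: 5.15
ee_pos: [571.6, 122.6, 156.2]
tool_rot: [-3.141, 0.0, 1.679]
wrist_force: [-0.1, -0.3, -0.3]
finger_gap: 0.996
finger_force: 0.0
```

{"name": "step_arm", "arguments": {
  "rows": [
    [0,0,0,0,0,0],
    [0,0,0,0,0,0],
    [0,0,0,0,0,0],
    [0,0,0,0,0,0],
    [0,0,0,0,0,0],
    [0,0,0,0,0,0],
    [0,0,0,0,0,0],
    [0,0,0,0,0,0]
  ],
  "hand": 1,
  "squeeze": 25
}}

```text
time_s: 6.15
ee_pos: [572.4, 122.8, 157.0]
tool_rot: [3.14, -0.0, 1.679]
wrist_force: [4.7, 0.4, 0.9]
finger_gap: 0.506
finger_force: 25.0
```

```bash
cat > r.py <<'E'
from h import *
s=bot.read_state()
for k in("time_s","ee_pos","tool_rot","wrist_force","moment","finger_gap","finger_force"):print(k,np.round(s[k],3))
print(s["q"][6].round(4),s["tau"].round(3)[[4,6]])
E
python3 r.py
```

```text
time_s 6.15
ee_pos [572.438 122.753 157.021]
tool_rot [ 3.14  -0.     1.679]
wrist_force [4.726 0.395 0.889]
moment [ 0.212 -0.825 -0.033]
finger_gap 0.506
finger_force 24.981
0.0213 [ 0.19  -0.003]
```

{"name": "step_arm", "arguments": {
  "rows": [
    [0,0.03,0,0,0,-0.2],
    [0,0,0,0,0,-0.2],
    [0,0,0,0,0,-0.2],
    [0,0,0,0,0,-0.2],
    [0,0,0,0,0,-0.2],
    [0,0,0,0,0,-0.2],
    [0,0,0,0,0,-0.2],
    [0,0,0,0,0,0]
  ]
}}

```text
time_s: 7.15
ee_pos: [572.3, 122.6, 156.6]
tool_rot: [-3.141, -0.0, 1.801]
wrist_force: [-1.4, 1.3, 4.2]
finger_gap: 0.509
finger_force: 25.0
```

```bash
python3 r.py
python3 - <<'E'
from h import *
p,d=bot.capture("side"); cv2.imwrite("pics/s2.png",cv2.resize(p[120:230,230:340],(600,600),interpolation=cv2.INTER_CUBIC)[:,:,::-1])
E
```

```text
time_s 7.15
ee_pos [572.306 122.588 156.641]
tool_rot [-3.141 -0.     1.801]
wrist_force [-1.446  1.349  4.201]
moment [ 0.031  0.519 -0.028]
finger_gap 0.509
finger_force 24.98
0.1271 [0.202 0.191]
```

View pics/s2.png

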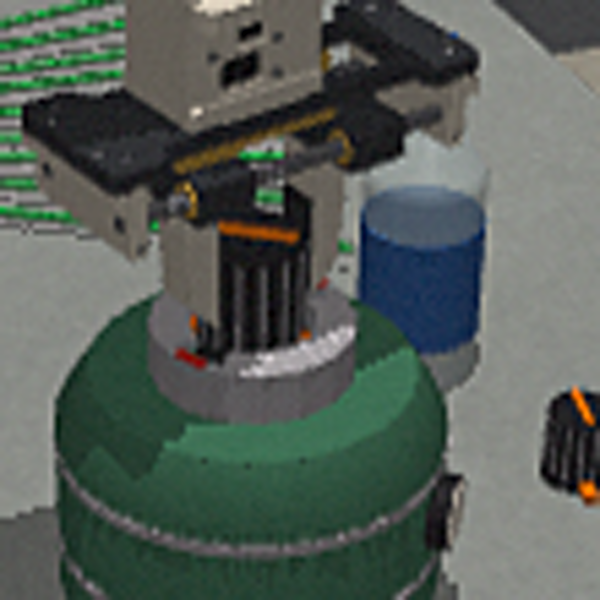

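{"name": "step_arm", "arguments": {
  "rows": [
    [0,0,-0.02,0,0,-0.1],
    [0,0,0,0,0,-0.1],
    [0,0,0,0,0,-0.1],
    [0,0,0,0,0,-0.1],
    [0,0,0,0,0,-0.1],
    [0,0,0,0,0,0],
    [0,0,0,0,0,0],
    [0,0,0,0,0,0]
  ]
}}

```text
time_s: 8.2
ee_pos: [572.4, 122.6, 157.1]
tool_rot: [-3.141, 0.0, 1.844]
wrist_force: [-0.4, 0.1, -1.7]
finger_gap: 0.511
finger_force: 25.0
```

```bash
python3 r.py
```

```text
time_s 8.2
ee_pos [572.432 122.607 157.071]
tool_rot [-3.141  0.     1.844]
wrist_force [-0.384  0.109 -1.674]
moment [-0.13   0.507 -0.021]
finger_gap 0.511
finger_force 24.968
0.1643 [-0.045  0.004]
```

{"name": "step_arm", "arguments": {
  "rows": [
    [0,0,0,0,0,-0.1],
    [0,0,0,0,0,-0.1],
    [0,0,0,0,0,-0.1],
    [0,0,0,0,0,-0.1],
    [0,0,0,0,0,0],
    [0,0,0,0,0,0],
    [0,0,0,0,0,0],
    [0,0,0,0,0,0]
  ]
}}

```text
time_s: 9.2
ee_pos: [572.5, 122.6, 157.1]
tool_rot: [-3.141, 0.0, 1.879]
wrist_force: [-1.9, -0.7, -4.1]
finger_gap: 0.505
finger_force: 25.0
```

```bash
python3 r.py|grep -v fing
```

```text
time_s 9.2
ee_pos [572.453 122.612 157.116]
tool_rot [-3.141  0.     1.879]
wrist_force [-1.865 -0.673 -4.099]
moment [-0.222  0.351 -0.022]
0.1944 [-0.147  0.048]
```

{"name": "step_arm", "arguments": {
  "rows": [
    [0,0,0.01,0,0,-0.05],
    [0,0,0,0,0,-0.05],
    [0,0,0,0,0,-0.05],
    [0,0,0,0,0,-0.05],
    [0,0,0,0,0,-0.05],
    [0,0,0,0,0,-0.05],
    [0,0,0,0,0,-0.05],
    [0,0,0,0,0,-0.05]
  ]
}}

```text
time_s: 10.2
ee_pos: [572.6, 122.7, 157.0]
tool_rot: [3.141, -0.0, 1.914]
wrist_force: [-2.5, -0.8, -0.0]
finger_gap: 0.506
finger_force: 25.0
```

```bash
python3 r.py|grep -v fing
```

```text
time_s 10.2
ee_pos [572.632 122.66  157.049]
tool_rot [ 3.141 -0.     1.914]
wrist_force [-2.528 -0.751 -0.016]
moment [-0.211  0.815 -0.093]
0.225 [-0.17   0.031]
```

{"name": "step_arm", "arguments": {
  "rows": [
    [0,0,0,0,0,-0.05],
    [0,0,0,0,0,-0.05],
    [0,0,0,0,0,-0.05],
    [0,0,0,0,0,-0.05],
    [0,0,0,0,0,-0.05],
    [0,0,0,0,0,-0.05],
    [0,0,0,0,0,-0.05],
    [0,0,0,0,0,-0.05]
  ]
}}

```text
time_s: 11.2
ee_pos: [572.7, 122.8, 157.1]
tool_rot: [3.141, -0.0, 1.949]
wrist_force: [-1.3, 0.5, -0.2]
finger_gap: 0.507
finger_force: 25.0
```

```bash
python3 r.py|grep -v fing
```

```text
time_s 11.2
ee_pos [572.733 122.818 157.059]
tool_rot [ 3.141 -0.     1.949]
wrist_force [-1.317  0.503 -0.18 ]
moment [-0.048  0.415 -0.152]
0.2551 [0.129 0.087]
```

{"name": "step_arm", "arguments": {
  "rows": [
    [0,0,0,0,0,-0.05],
    [0,0,0,0,0,-0.05],
    [0,0,0,0,0,-0.05],
    [0,0,0,0,0,-0.05],
    [0,0,0,0,0,-0.05],
    [0,0,0,0,0,-0.05],
    [0,0,0,0,0,-0.05],
    [0,0,0,0,0,-0.05]
  ]
}}

```text
time_s: 12.2
ee_pos: [572.7, 122.9, 157.1]
tool_rot: [3.141, -0.0, 1.984]
wrist_force: [-0.0, 2.4, -0.4]
finger_gap: 0.512
finger_force: 25.0
```

```bash
python3 r.py|grep -v fing
```

```text
time_s 12.2
ee_pos [572.711 122.868 157.053]
tool_rot [ 3.141 -0.     1.984]
wrist_force [-0.035  2.421 -0.374]
moment [ 0.531 -0.007 -0.297]
0.2854 [0.899 0.218]
```

The moment rose from 0.15 to 0.30 N m, so this is the first stop. I'll hold here.

{"name": "step_arm", "arguments": {
  "rows": [
    [0,0,0,0,0,-0.04],
    [0,0,0,0,0,0],
    [0,0,0,0,0,0],
    [0,0,0,0,0,0],
    [0,0,0,0,0,0],
    [0,0,0,0,0,0],
    [0,0,0,0,0,0],
    [0,0,0,0,0,0]
  ]
}}

```text
time_s: 13.2
ee_pos: [572.7, 122.9, 157.0]
tool_rot: [3.141, -0.0, 1.988]
wrist_force: [2.5, 4.7, -0.2]
finger_gap: 0.506
finger_force: 25.0
```

```bash
python3 r.py|grep -v fing
```

```text
time_s 13.2
ee_pos [572.682 122.909 157.031]
tool_rot [ 3.141 -0.     1.988]
wrist_force [ 2.547  4.713 -0.158]
moment [ 0.955 -0.415 -0.328]
0.2882 [1.468 0.266]
```

{"name": "step_arm", "arguments": {
  "rows": [
    [0,0,0,0,0,0],
    [0,0,0,0,0,0],
    [0,0,0,0,0,0],
    [0,0,0,0,0,0],
    [0,0,0,0,0,0],
    [0,0,0,0,0,0],
    [0,0,0,0,0,0],
    [0,0,0,0,0,0]
  ]
}}

```text
time_s: 14.2
ee_pos: [572.7, 122.8, 157.1]
tool_rot: [3.141, -0.0, 1.988]
wrist_force: [2.0, 5.4, -0.4]
finger_gap: 0.507
finger_force: 25.0
```

{"name": "step_arm", "arguments": {
  "rows": [
    [0,0,0,0,0,0.15],
    [0,0,0,0,0,0.15],
    [0,0,0,0,0,0.1],
    [0,0,0.04,0,0,0],
    [0,0,0.04,0,0,0],
    [0,0,0.04,0,0,0],
    [0,0,0.04,0,0,0],
    [0,0,0.04,0,0,0]
  ],
  "squeeze": 35
}}

```text
time_s: 15.2
ee_pos: [572.7, 122.6, 152.6]
tool_rot: [3.141, -0.0, 1.953]
wrist_force: [-0.2, 4.6, 7.5]
finger_gap: 0.504
finger_force: 35.0
```

```bash
python3 r.py|grep -v fing
```

```text
time_s 15.2
ee_pos [572.717 122.629 152.565]
tool_rot [ 3.141 -0.     1.953]
wrist_force [-0.18   4.601  7.468]
moment [0.847 0.109 0.002]
0.2604 [ 1.143 -0.003]
```

{"name": "step_arm", "arguments": {
  "rows": [
    [0.02,0,0.03,0,0,0],
    [0,0,0.03,0,0,0],
    [0,0,0,0,0,0],
    [0,0,0,0,0,0],
    [0,0,0,0,0,0],
    [0,0,0,0,0,0],
    [0,0,0,0,0,0],
    [0,0,0,0,0,0]
  ]
}}

```text
time_s: 16.2
ee_pos: [572.7, 122.7, 151.3]
tool_rot: [3.141, 0.0, 1.952]
wrist_force: [-0.8, 2.9, 7.4]
finger_gap: 0.511
finger_force: 35.0
```

```bash
python3 r.py|grep -v fing
```

```text
time_s 16.2
ee_pos [572.715 122.691 151.257]
tool_rot [3.141 0.    1.952]
wrist_force [-0.836  2.933  7.44 ]
moment [0.55  0.153 0.001]
0.2602 [0.806 0.002]
```

Run:
```python
from h import *
z=np.load("side0.npz")
for p,d in ((z["p"],z["d"]),bot.capture("side")):
    W=cloud("side",d);hsv=cv2.cvtColor(p,cv2.COLOR_RGB2HSV)
    m=(hsv[...,0]>6)&(hsv[...,0]<24)&(hsv[...,1]>120)&(hsv[...,2]>80)&(np.hypot(W[...,0]-572,W[...,1]-122)<22)&(W[...,2]>175)
    q=W[m];print(m.sum(),np.median(q,0).round(1),q[:,2].mean().round(1),np.argwhere(m).mean(0).round(1))
s=[bot.capture("side") and bot.read_state()["wrist_force"][2] for _ in range(5)];print(np.round(s,1))
```

```text
43 [575.6 123.3 190.1] 189.7 [161.3 276.3]
28 [578.3 119.6 183.7] 185.8 [163.4 278.6]
[7.9 7.5 7.9 7.2 8.3]
```

{"name": "step_arm", "arguments": {
  "rows": [
    [0,0,0.02,0,0,-0.1],
    [0,0,0,0,0,-0.1],
    [0,0,0,0,0,-0.1],
    [0,0,0,0,0,-0.1],
    [0,0,0,0,0,-0.05],
    [0,0,0,0,0,-0.05],
    [0,0,0,0,0,-0.05],
    [0,0,0,0,0,-0.05]
  ]
}}

```text
time_s: 17.5
ee_pos: [572.6, 122.5, 150.7]
tool_rot: [3.141, 0.0, 2.005]
wrist_force: [-0.7, 2.4, 7.8]
finger_gap: 0.505
finger_force: 35.0
```

```bash
python3 r.py|grep -v fing
```

```text
time_s 17.5
ee_pos [572.616 122.471 150.733]
tool_rot [3.141 0.    2.005]
wrist_force [-0.749  2.378  7.819]
moment [ 0.413  0.178 -0.044]
0.3056 [ 0.644 -0.021]
```

{"name": "step_arm", "arguments": {
  "rows": [
    [0,0,0,0,0,-0.3],
    [0,0,0,0,0,-0.5],
    [0,0,0,0,0,-0.6],
    [0,0,0,0,0,-0.7],
    [0,0,0,0,0,-0.7],
    [0,0,0,0,0,-0.7],
    [0,0,0,0,0,-0.7],
    [0,0,0,0,0,-0.7]
  ]
}}

```text
time_s: 18.5
ee_pos: [572.7, 121.7, 150.7]
tool_rot: [-3.141, 0.001, 2.434]
wrist_force: [-0.7, 0.8, 8.1]
finger_gap: 0.506
finger_force: 35.0
```

```bash
python3 r.py|grep -v fing
```

```text
time_s 18.5
ee_pos [572.681 121.662 150.727]
tool_rot [-3.141e+00  1.000e-03  2.434e+00]
wrist_force [-0.668  0.835  8.134]
moment [-0.079  0.185 -0.081]
0.6773 [-0.1   -0.852]
```

Turning freely. Another 0.44 rad (about 5 units).

{"name": "step_arm", "arguments": {
  "rows": [
    [0,0,0,0,0,-0.8],
    [0,0,0,0,0,-0.8],
    [0,0,0,0,0,-0.8],
    [0,0,0,0,0,-0.8],
    [0,0,0,0,0,-0.8],
    [0,0,0,0,0,-0.6],
    [0,0,0,0,0,-0.4],
    [0,0,0,0,0,0]
  ]
}}

```text
time_s: 19.5
ee_pos: [572.8, 121.4, 150.7]
tool_rot: [-3.14, 0.001, 2.868]
wrist_force: [-0.8, -0.5, 8.6]
finger_gap: 0.507
finger_force: 35.0
```

```bash
python3 r.py|grep -v fing
python3 - <<'E'
from h import *
p,d=bot.capture("side"); cv2.imwrite("pics/s3.png",cv2.resize(p[120:230,230:340],(600,600),interpolation=cv2.INTER_CUBIC)[:,:,::-1])
E
```

```text
time_s 19.5
ee_pos [572.787 121.438 150.724]
tool_rot [-3.140e+00  1.000e-03  2.868e+00]
wrist_force [-0.82  -0.543  8.59 ]
moment [-0.075  0.127 -0.01 ]
1.0563 [-0.068  0.269]
```

View pics/s3.png

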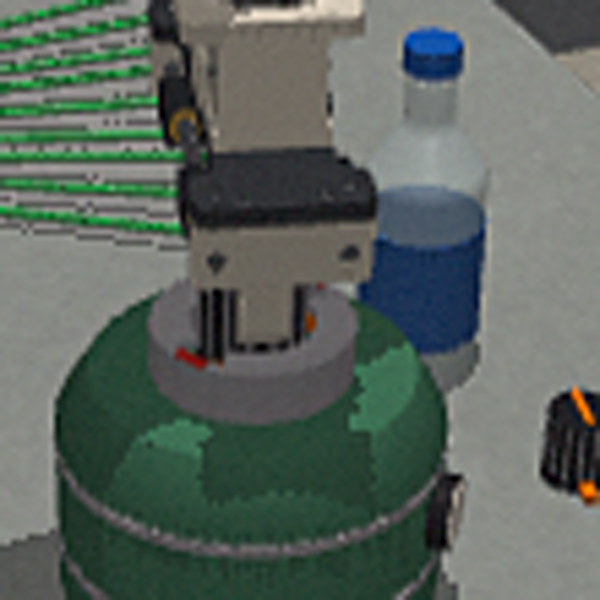

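The orange ear now sits beside the red notch mark (about (190,357)), so I'll try a gentle lift.

{"name": "step_arm", "arguments": {
  "rows": [
    [0,0,-0.06,0,0,0],
    [0,0,-0.06,0,0,0],
    [0,0,-0.06,0,0,0],
    [0,0,-0.06,0,0,0],
    [0,0,-0.06,0,0,0],
    [0,0,-0.06,0,0,0],
    [0,0,-0.04,0,0,0],
    [0,0,0,0,0,0]
  ]
}}

```text
time_s: 20.55
ee_pos: [572.1, 122.9, 159.8]
tool_rot: [-3.141, -0.001, 2.869]
wrist_force: [-0.4, -1.9, 0.6]
finger_gap: 0.506
finger_force: 35.0
```

```bash
python3 r.py|grep -v fing
```

```text
time_s 20.55
ee_pos [572.079 122.929 159.772]
tool_rot [-3.141e+00 -1.000e-03  2.869e+00]
wrist_force [-0.351 -1.913  0.65 ]
moment [-0.546 -0.093 -0.015]
1.0542 [-0.716  0.002]
```

{"name": "step_arm", "arguments": {
  "rows": [
    [0,0,-0.1,0,0,0],
    [0,0,-0.2,0,0,0],
    [0,0,-0.2,0,0,0],
    [0,0,-0.3,0,0,0],
    [0,0,-0.4,0,0,0],
    [0,0,-0.4,0,0,0],
    [0,0,-0.3,0,0,0],
    [0,0,0,0,0,0]
  ]
}}

```text
time_s: 21.55
ee_pos: [572.8, 123.2, 208.3]
tool_rot: [3.141, 0.001, 2.869]
wrist_force: [0.4, 0.1, -0.8]
finger_gap: 0.505
finger_force: 35.0
```

```bash
python3 r.py
python3 - <<'E'
from h import *
p,d=bot.capture("side"); cv2.imwrite("pics/s4.png",cv2.resize(p[60:340,180:400],(471,600),interpolation=cv2.INTER_CUBIC)[:,:,::-1])
# tray: wall-top ring corners from the top view, plane z=18
z=np.load("top0.npz");W=cloud("top",z["d"])
hsv=cv2.cvtColor(z["p"],cv2.COLOR_RGB2HSV)
m=((hsv[...,1]<40)&(hsv[...,2]>120)&(W[...,1]<-60)&(W[...,1]>-240)&(W[...,0]>440)&(W[...,0]<680)).astype(np.uint8)
m=cv2.morphologyEx(m,cv2.MORPH_OPEN,np.ones((5,5)))
q=W[m>0];print(cv2.minAreaRect(q[:,:2].astype(np.float32)))
E
```

```text
time_s 21.55
ee_pos [572.795 123.209 208.256]
tool_rot [3.141e+00 1.000e-03 2.869e+00]
wrist_force [ 0.448  0.145 -0.791]
moment [ 0.002 -0.029  0.043]
finger_gap 0.505
finger_force 34.97
1.0482 [ 0.015 -0.011]
((558.1849975585938, -147.26638793945312), (153.3301544189453, 155.43881225585938), 64.43464660644531)
```

View pics/s4.png

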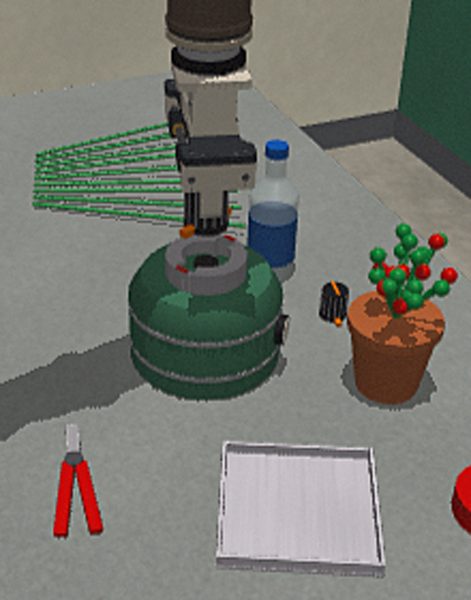

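The cap is off (underside above the collar). The tray is centred at about (558,-147). I'll carry it over.

{"name": "step_arm", "arguments": {
  "rows": [
    [-0.1,-0.5,0,0,0,0],
    [-0.2,-0.9,0,0,0,0],
    [-0.2,-0.9,0,0,0,0],
    [-0.2,-0.9,0,0,0,0],
    [-0.2,-0.9,0,0,0,0],
    [-0.2,-0.9,0,0,0,0],
    [-0.2,-0.9,0,0,0,0],
    [-0.2,-0.9,0,0,0,0]
  ]
}}

```text
time_s: 22.6
ee_pos: [562.0, -52.6, 207.1]
tool_rot: [-3.141, -0.001, 2.868]
wrist_force: [-0.2, -0.0, -1.7]
finger_gap: 0.508
finger_force: 35.0
```

{"name": "step_arm", "arguments": {
  "rows": [
    [-0.2,-0.9,0.3,0,0,0],
    [-0.2,-0.9,0.4,0,0,0],
    [-0.2,-0.9,0.5,0,0,0],
    [-0.2,-0.7,0.6,0,0,0],
    [0,-0.4,0.7,0,0,0],
    [0,0,0.7,0,0,0],
    [0,0,0.6,0,0,0],
    [0,0,0.4,0,0,0]
  ]
}}

```text
time_s: 23.6
ee_pos: [555.9, -147.8, 101.5]
tool_rot: [-3.141, -0.001, 2.869]
wrist_force: [0.5, 0.5, -1.1]
finger_gap: 0.506
finger_force: 35.0
```

```bash
python3 r.py|grep -v fing
```

```text
time_s 23.6
ee_pos [ 555.876 -147.771  101.542]
tool_rot [-3.141e+00 -1.000e-03  2.869e+00]
wrist_force [ 0.495  0.548 -1.117]
moment [ 0.06  -0.053 -0.027]
1.5767 [ 0.099 -0.022]
```

{"name": "step_arm", "arguments": {
  "rows": [
    [0,0,0.3,0,0,0],
    [0,0,0.4,0,0,0],
    [0,0,0.5,0,0,0],
    [0,0,0.5,0,0,0],
    [0,0,0.5,0,0,0],
    [0,0,0.3,0,0,0],
    [0,0,0.15,0,0,0],
    [0,0,0.05,0,0,0]
  ]
}}

```text
time_s: 24.6
ee_pos: [556.4, -147.6, 34.9]
tool_rot: [3.142, 0.0, 2.869]
wrist_force: [0.3, 0.9, -2.3]
finger_gap: 0.505
finger_force: 35.0
```

{"name": "step_arm", "arguments": {
  "rows": [
    [0,0,0.02,0,0,0],
    [0,0,0.02,0,0,0],
    [0,0,0.02,0,0,0],
    [0,0,0.02,0,0,0],
    [0,0,0.02,0,0,0],
    [0,0,0.02,0,0,0],
    [0,0,0.02,0,0,0],
    [0,0,0.02,0,0,0]
  ]
}}

```text
time_s: 25.6
ee_pos: [556.3, -147.6, 30.9]
tool_rot: [3.142, -0.0, 2.869]
wrist_force: [-0.3, -0.5, -1.8]
finger_gap: 0.507
finger_force: 35.0
```

```bash
python3 r.py|grep -v fing
```

```text
time_s 25.6
ee_pos [ 556.329 -147.56    30.928]
tool_rot [ 3.142 -0.     2.869]
wrist_force [-0.265 -0.483 -1.815]
moment [-0.044 -0.028  0.018]
1.597 [ 0.037 -0.002]
```

{"name": "step_arm", "arguments": {
  "rows": [
    [0,0,0.02,0,0,0],
    [0,0,0.02,0,0,0],
    [0,0,0.02,0,0,0],
    [0,0,0.01,0,0,0],
    [0,0,0.01,0,0,0],
    [0,0,0,0,0,0],
    [0,0,0,0,0,0],
    [0,0,0,0,0,0]
  ]
}}

```text
time_s: 26.6
ee_pos: [556.4, -147.5, 29.2]
tool_rot: [3.141, 0.0, 2.869]
wrist_force: [-1.1, 0.9, 6.2]
finger_gap: 0.504
finger_force: 35.0
```

```bash
python3 r.py|grep -v fing
```

```text
time_s 26.6
ee_pos [ 556.388 -147.539   29.186]
tool_rot [3.141 0.    2.869]
wrist_force [-1.078  0.929  6.186]
moment [0.109 0.536 0.024]
1.5975 [0.03  0.031]
```

Contact at 6 N, so the cap is seated. I'll release it gently and retreat.

{"name": "step_arm", "arguments": {
  "rows": [
    [0,0,0,0,0,0],
    [0,0,0,0,0,0],
    [0,0,0,0,0,0],
    [0,0,0,0,0,0],
    [0,0,0,0,0,0],
    [0,0,0,0,0,0],
    [0,0,0,0,0,0],
    [0,0,0,0,0,0]
  ],
  "hand": -1
}}

```text
time_s: 27.6
ee_pos: [556.4, -147.6, 29.0]
tool_rot: [3.142, 0.0, 2.869]
wrist_force: [0.6, 0.1, -0.3]
finger_gap: 1.003
finger_force: 0.0
```

{"name": "step_arm", "arguments": {
  "rows": [
    [0,0,-0.2,0,0,0],
    [0,0,-0.4,0,0,0],
    [0,0,-0.6,0,0,0],
    [0,0,-0.8,0,0,0],
    [0,0,-0.9,0,0,0],
    [0,0,-0.9,0,0,0],
    [0,0,-0.9,0,0,0],
    [0,0,-0.9,0,0,0]
  ]
}}

```text
time_s: 28.6
ee_pos: [556.4, -147.6, 171.0]
tool_rot: [3.141, 0.001, 2.869]
wrist_force: [-0.6, 0.0, 0.2]
finger_gap: 0.997
finger_force: 0.0
```

{"name": "step_arm", "arguments": {
  "rows": [
    [0,0,-0.5,0,0,0],
    [0,0,-0.2,0,0,0],
    [0,0,0,0,0,0],
    [0,0,0,0,0,0],
    [0,0,0,0,0,0],
    [0,0,0,0,0,0],
    [0,0,0,0,0,0],
    [0,0,0,0,0,0]
  ]
}}

```text
time_s: 29.6
ee_pos: [556.4, -147.6, 186.4]
tool_rot: [3.142, -0.0, 2.869]
wrist_force: [0.3, -0.3, -0.1]
finger_gap: 1.001
finger_force: 0.0
```

Run:
```python
from h import *
p,d=bot.capture("side"); cv2.imwrite("pics/s5.png",p[:,:,::-1])
```

```text
(no output)
```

View pics/s5.png

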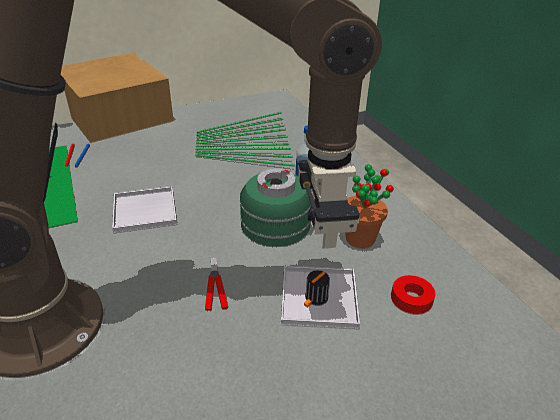

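The cap stands upright near the tray's centre at about (317,288), the gripper is clear, and the bystanders haven't moved.

```bash
python3 -c "
from rig import bot
print(bot.finish_job())"
```

```text
the job is handed in; nothing more can be done
None
```

The job is handed in at about 30 s of the 69 s allowed: the cap was vented at the first stop, pressed and turned to the notch, lifted off, and set upright near the centre of the right-hand tray. The hand-in returned no verdict.

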